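Strip the joint's output stage into its nests

TASK

Strip the gear stage that stands on the arbor: take the four parts off from the top down, one at a time, and lay each flat in the nest made for it, let go before you fetch the next: lock nut in the orange nest, bearing in the white one, brass gear in the green one, square housing in the black square one. Every part must lie fully down on the floor of its own nest, and the caliper on the bench is not to be disturbed.

Things in the scene. Friction and masses are not known exactly. Their poses are not given: they have to be found in the camera images.
- arbor: assembly arbor, fixed to the bench: round aluminium foot 92 mm across, 12 mm high, with an upright steel post 14 mm thick, top 64 mm above the mat. On it, loosely stacked from the foot up: housing, gear, bearing, nut (stack top 76 mm above the mat). Lift each straight up until it clears the post. Origin: centre of the foot's underside, on the mat; z up along the post
- nut: blackened round lock nut with four slots in its side, 30 mm across, 16 mm high, through bore 19 mm; on top of the stack. Origin: centre of its underside, z up along the bore
- bearing: steel ball bearing with dark shields, 42 mm across, 16 mm high, bore 20 mm; under the nut. Origin: centre of its underside, z up along the bore
- gear: brass spur gear, 54 mm over its teeth, 14 mm high, bore 20 mm; under the bearing. Origin: centre of its underside, z up along the bore
- housing: square grey alloy bearing housing, 64 x 64 mm, 18 mm high, bore 22 mm, a screw in each corner; lowest in the stack, on the arbor's foot. Origin: centre of its underside; x and y are square to its flat sides, z up along the bore
- nut_nest: the nut's nest: an orange printed holder, fixed to the bench, 62 mm square base plate 8 mm thick, with a round recess 46 mm across inside a 6 mm wide collar. The recess floor is 8 mm and the rim 14 mm above the mat. Origin: centre of the underside, on the mat; z up, recess on the axis
- bearing_nest: the bearing's nest: a white printed holder, fixed to the bench, 74 mm square base plate 8 mm thick, with a round recess 58 mm across inside a 6 mm wide collar. The recess floor is 8 mm and the rim 14 mm above the mat. Origin: centre of the underside, on the mat; z up, recess on the axis
- gear_nest: the gear's nest: a green printed holder, fixed to the bench, 86 mm square base plate 8 mm thick, with a round recess 70 mm across inside a 6 mm wide collar. The recess floor is 8 mm and the rim 14 mm above the mat. Origin: centre of the underside, on the mat; z up, recess on the axis
- housing_nest: the housing's nest: a black printed holder, fixed to the bench, 96 mm square base plate 8 mm thick, with a square recess 80 mm wide, its sides along the nest's x and y, inside a 6 mm wall. The recess floor is 8 mm and the rim 14 mm above the mat. Origin: centre of the underside, on the mat; z up, recess on the axis
- caliper: vernier caliper, 224 mm long along its y, 74 mm wide and 13 mm high, lying loose behind the work; to be left alone. Origin: middle of its underside

How it is judged:
On the way, in this order (a step that is already met when the one before it is completed fails the run):
1. the lock nut lies in the orange nest, let go (horizontal distance between nut and nut_nest below 0.012 m and z of nut in the frame of nut_nest below 0.011 m and angle between nut's own z axis and vertical below 0.12 rad and linear speed of nut below 0.02 m/s and contact force between the fingers and nut below 0.2 N), for 0.2 s.
2. the bearing lies in the white nest, let go (horizontal distance between bearing and bearing_nest below 0.012 m and z of bearing in the frame of bearing_nest below 0.011 m and angle between bearing's own z axis and vertical below 0.12 rad and linear speed of bearing below 0.02 m/s and contact force between the fingers and bearing below 0.2 N), for 0.2 s.
3. the gear lies in the green nest, let go (horizontal distance between gear and gear_nest below 0.012 m and z of gear in the frame of gear_nest below 0.011 m and angle between gear's own z axis and vertical below 0.12 rad and linear speed of gear below 0.02 m/s and contact force between the fingers and gear below 0.2 N), for 0.2 s.
4. the housing lies in the black square nest, let go (horizontal distance between housing and housing_nest below 0.015 m and z of housing in the frame of housing_nest below 0.011 m and angle between housing's own z axis and vertical below 0.12 rad and linear speed of housing below 0.02 m/s and contact force between the fingers and housing below 0.2 N), for 0.2 s.
At the end, for the whole second after the job is handed in: each part lies flat (within 0.12 rad) in its own nest, its underside less than 11 mm above the nest's own underside (the recess floor is at 8 mm) and its centre within 12 mm of the nest's (housing 15 mm), all let go and at rest (all of step 1 and all of step 2 and all of step 3 and all of step 4); the robot touches nothing.
It fails at once if the caliper is pushed more than 15 mm (distance of caliper from where it was at the start of the episode above 0.015 m).
It also fails if it takes over 120 s, if anything falls off the work surface, if the arm or the gripper's body presses on something with over 40 N, if the wrist force passes 120 N, or if a joint passes its speed limit or range.

ROBOT

A 6-joint arm with a two-finger parallel gripper is mounted at the origin on a cart in front of the work surface, level with it; the furniture and walls round the work are solid. World frame = base frame: x ahead of the robot, y to its left, z up, the work surface at z = 0. Lengths are in m, angles in rad, forces in N, time in s.
With the tool pointing down it reaches from about 0.275 to 0.875 m from the base axis. Payload 12.5 kg.
Tool frame: the origin (TCP) lies on the centre line of the jaws, within the pads' length; the fingertips stand r.finger_overhang ahead of it and the grasp point (between the pads) lies 3 mm ahead of it (r.finger_overhang is the distance from the TCP to the fingertips, in m); z points along the fingers, y is the line along which they close (so a half turn about z gives the same grasp; the last joint's range is limited). The gripper opens to 85 mm and grips with 20 to 120 N. Pads are 22 mm wide; open, the fingers measure 114 mm over their backs; the gripper's body (76 mm by 85 mm) begins 54 mm behind the grasp point. The pads swing forward as they close: fully open they stand 13 mm farther back than shut.
Start: joints at [1.217, 0.351, 1.652, -0, 1.139, -0.085], TCP at [0.146, 0.53, 0.253] pointing down, gripper open.
Joint ranges: [-2.75, 2.75], [-0.79, 2.1], [0.01, 2.65], [-1.57, 4.71], [0.07, 3.14], [-2.87, 2.87]. Speed limits (rad/s): [2.22, 2.22, 2.79, 3.14, 3.14, 3.14].

INTERFACE

Orientations are given as a unit quaternion [x, y, z, w].
In Python, from cell import r, optics gives the robot as it stands. The module is installed in compiled form; this text tells all that it offers. Calls block until the motion is done:
- r.move_to(position, orientation): joint-space move of the TCP to a pose.
- r.move_linear(position, rot=None, vel=0.15): straight line of the TCP; rot=None keeps the orientation; vel is the mean speed in m/s.
- r.set_joints(angles): joint-space move.
- r.set_gripper(opening, squeeze=None): opening from 0.0 (shut) to 1.0 (fully open); squeeze is the grip in N (None keeps the last); returns when the fingers have stopped.
- r.sleep(seconds).
- r.inverse_kinematics(position, orientation): joint angles nearest the present ones, or None.
- optics.get_image(name): name is "scene" or "top"; returns a dict with "pixels" (420x560x3 uint8, red, green, blue), "depth" (420x560 float32, m along the optical axis (not along the pixel's ray), 0 where there is no reading), "fx", "fy", "cx", "cy" (pixels), "camera_from_world" (4x4, takes a point from world to camera coordinates). Camera axes: x right, y down, z forward; pixel columns grow to the right and rows downward; lengths in m; the calibration is good to about 2 mm. A picture is of the moment at which its call begins.
A pose or a line that the arm cannot do raises r.PlanningError and nothing moves.
- r.hand_in(): hands the job in; it is judged then, once.
Readings, each from a call of its own:
- r.current_t(): time.
- r.current_q(): joint angles.
- r.current_qvel(): joint speeds.
- r.current_effort(): joint torques, N m.
- r.current_tool_pos(): TCP position.
- r.current_ee_rot(): TCP orientation.
- r.current_contact_force(): force on the tool from outside, world axes, zero at the start.
- r.current_torque(): the same for the moment, N m.
- r.current_opening(): opening from 0.0 (shut) to 1.0 (fully open).
- r.current_finger_force(): force on a finger pad.
Only numpy, scipy, OpenCV 4.12 (cv2) and the standard library are available. Lean on these libraries where they do the work, as an engineer would, in place of code of your own. Each camera call takes 0.05 s, during which the arm holds its last target. There are 200 camera calls.

## Working session

There is one attempt and no reset: what is moved stays moved. The work goes in short steps, each a Python script; the robot and the scene stay as the last script left them, time stands still between calls to the robot, and variables do not carry over. Pictures are saved under pics/ and viewed, at most 14 in all, crops included, and the job is handed in when it is done.

```bash
mkdir -p pics; python3 - <<'E'
from cell import r, optics
import cv2,numpy as np
for n in("top","scene"):
    d=optics.get_image(n); cv2.imwrite(f"pics/{n}0.png",d["pixels"][:,:,::-1]); np.savez(f"{n}0.npz",**d)
    print(n,d["fx"],d["cx"],d["cy"],np.round(np.linalg.inv(d["camera_from_world"]),3).tolist())
print(r.finger_overhang,r.current_ee_rot(),r.current_opening())
E
```

```text
top 382.17529562255066 275.2231673126243 211.32523257310868 [[0.005, -0.998, 0.062, 0.542], [-1.0, -0.005, -0.007, 0.025], [0.007, -0.062, -0.998, 0.933], [0.0, 0.0, 0.0, 1.0]]
scene 444.09950831454154 277.9495591960048 207.61000108815787 [[-0.567, -0.36, 0.741, -0.021], [-0.824, 0.249, -0.509, 0.467], [-0.001, -0.899, -0.438, 0.446], [0.0, 0.0, 0.0, 1.0]]
0.022 [ 1.33993076e-01  9.90982136e-01 -5.01558381e-04 -1.04122690e-04] 0.9993315628830329
```

View pics/top0.png

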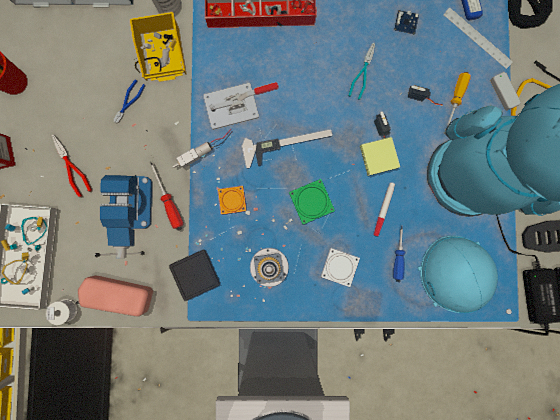

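View pics/scene0.png

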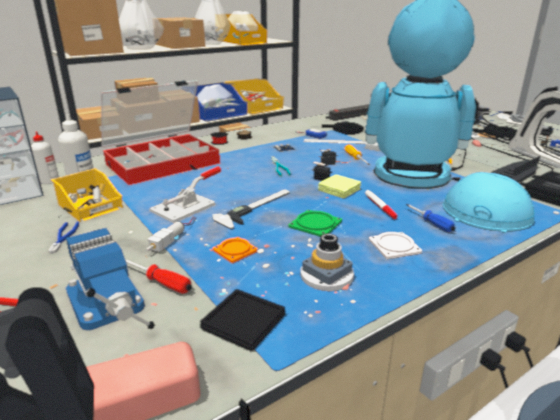

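The top view shows the orange nest at (232,200), green (312,201), white (342,266), black (194,275), the arbor stack at (269,267) and the caliper at (290,143). The scene view agrees, with the stack at (328,260).

```bash
cat > h.py <<'E'
import cv2,numpy as np
def ray(d,uv,z):
    T=np.linalg.inv(d["camera_from_world"]); uv=np.atleast_2d(np.asarray(uv,float))
    k=np.c_[(uv[:,0]-d["cx"])/d["fx"],(uv[:,1]-d["cy"])/d["fy"],np.ones(len(uv))]@T[:3,:3].T
    return (T[:3,3]+k*((z-T[2,3])/k[:,2])[:,None])[:,:2]
def world(d):
    T=np.linalg.inv(d["camera_from_world"]); v,u=np.mgrid[:420,:560]; Z=d["depth"]
    P=np.stack([(u-d["cx"])/d["fx"]*Z,(v-d["cy"])/d["fy"]*Z,Z],-1)
    return P@T[:3,:3].T+T[:3,3]
def blob(mask,c,w):
    m=np.zeros_like(mask); x,y=c; m[y-w:y+w,x-w:x+w]=mask[y-w:y+w,x-w:x+w]
    cs=cv2.findContours(m,cv2.RETR_EXTERNAL,cv2.CHAIN_APPROX_NONE)[0]
    return max(cs,key=cv2.contourArea)
E
python3 - <<'E'
from h import *
d=dict(np.load("top0.npz")); hsv=cv2.cvtColor(d["pixels"],cv2.COLOR_RGB2HSV); W=world(d)
H,S,V=[hsv[...,i].astype(int) for i in range(3)]
u8=lambda m:m.astype(np.uint8)*255
masks=dict(nut=((232,200),u8((H>8)&(H<22)&(S>150)),25),gear=((312,201),u8((H>45)&(H<80)&(S>120)),32),
 bearing=((342,266),u8((S<60)&(V>130)),28),housing=((194,275),u8(V<75),32))
for n,(c,m,w) in masks.items():
    k=blob(m,c,w); q=ray(d,k[:,0],.008).astype(np.float32)
    rc=cv2.minAreaRect(q*1000); mm=cv2.moments(k); cc=ray(d,[mm["m10"]/mm["m00"],mm["m01"]/mm["m00"]],.010)
    f=np.zeros(m.shape,np.uint8);cv2.drawContours(f,[k],-1,1,-1)
    print(n,np.round(rc[0],1),np.round(rc[1],1),round(rc[2],1),"mom",np.round(cc,4),"z",np.percentile(W[f>0][:,2],[5,50,95]).round(4))
# stack by depth
sub=np.zeros((420,560),bool);sub[235:300,240:300]=1
for lo,hi,z in((.070,.082,.076),(.052,.082,.060),(.024,.035,.03),(.022,.09,.03),(.006,.018,.012)):
    p=W[sub&(W[...,2]>lo)&(W[...,2]<hi)]
    if len(p)>4:print(lo,hi,len(p),"mean",p.mean(0).round(4),"mid",((p.max(0)+p.min(0))/2).round(4),"ext",np.ptp(p,axis=0).round(4),cv2.minAreaRect((p[:,:2]*1000).astype(np.float32)))
cv2.imwrite("pics/c1.png",cv2.resize(d["pixels"][235:300,235:305,::-1],None,fx=8,fy=8,interpolation=cv2.INTER_CUBIC))
E
```

```text
nut [626.9 124.4] [60.7 60.4] 8.5 mom [[0.6265 0.1242]] z [0.0055 0.0088 0.0147]
gear [624.2 -69. ] [85.6 86.1] 23.4 mom [[ 0.6239 -0.0691]] z [0.0052 0.0084 0.0146]
bearing [ 469.8 -136.2] [80.2 85.4] 71.0 mom [[ 0.4669 -0.1369]] z [0.001  0.0084 0.015 ]
housing [446.2 211.4] [95.4 96. ] 24.7 mom [[0.4459 0.2114]] z [0.005  0.0082 0.015 ]
0.07 0.082 76 mean [0.4654 0.0322 0.0752] mid [0.4651 0.0323 0.0751] ext [0.0289 0.0268 0.0076] ((465.51580810546875, 31.834104537963867), (26.63834571838379, 28.19589614868164), 45.52096176147461)
0.052 0.082 250 mean [0.465  0.0321 0.0648] mid [0.4645 0.0325 0.0668] ext [0.0409 0.0409 0.0243] ((464.0350036621094, 31.897789001464844), (40.01749801635742, 41.426429748535156), 44.51363754272461)
0.024 0.035 351 mean [0.463  0.0352 0.0296] mid [0.4641 0.034  0.0295] ext [0.0701 0.0685 0.0095] ((463.615966796875, 33.98758316040039), (64.11277770996094, 63.79154968261719), 8.5113525390625)
0.022 0.09 737 mean [0.465  0.0339 0.0441] mid [0.4641 0.034  0.0509] ext [0.0701 0.0685 0.056 ] ((463.615966796875, 33.98758316040039), (64.11277770996094, 63.79154968261719), 8.5113525390625)
0.006 0.018 416 mean [0.4704 0.0296 0.0115] mid [0.4736 0.0257 0.012 ] ext [0.1075 0.1058 0.0114] ((478.9054870605469, 29.740638732910156), (90.66685485839844, 118.85250091552734), 77.75508880615234)
```

View pics/c1.png

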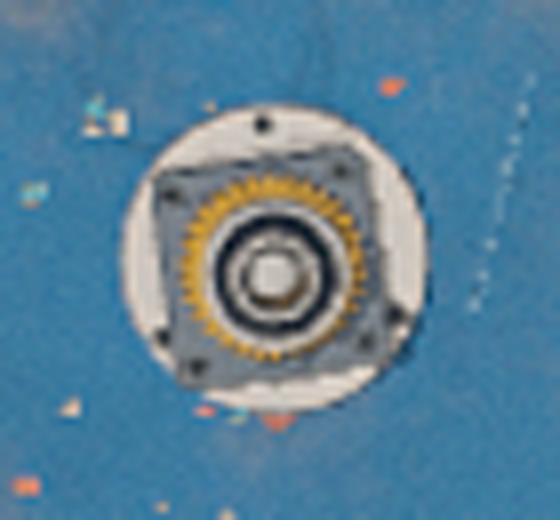

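The crop shows the stack concentric around (275,275), with the square housing about 8° off axis. The measured sizes of 64, 41 and 28 mm match. Next I refine the white nest, hover the half-closed gripper over the nut and measure the fingertip height.

```bash
cat >> h.py <<'E'
def quat(yawdeg):
    p=np.radians((yawdeg+90)/2); return [np.cos(p),np.sin(p),0,0]
def pick_yaw(r,pos,yaw):
    c=[]
    for k in(-360,-180,0,180,360):
        q=r.inverse_kinematics(pos,quat(yaw+k))
        if q is not None:c.append((abs(q[5]),yaw+k))
    return min(c)[1]
E
python3 - <<'E'
from h import *
from cell import r,optics
d=dict(np.load("top0.npz")); W=world(d)
hsv=cv2.cvtColor(d["pixels"],cv2.COLOR_RGB2HSV);S=hsv[...,1].astype(int);V=hsv[...,2].astype(int)
m=((S<40)&(V>150)).astype(np.uint8)*255; m=cv2.morphologyEx(m,cv2.MORPH_OPEN,np.ones((5,5)))
k=blob(m,(342,266),30); print("white",cv2.minAreaRect((ray(d,k[:,0],.008)*1000).astype(np.float32)))
p=np.array([.465,.032,.18]); y=pick_yaw(r,p,10); print("yaw",y)
r.set_gripper(.55,30); r.move_to(p,quat(y)); print(r.current_tool_pos(),r.current_opening(),r.finger_overhang)
for n in("scene","top"):
    s=optics.get_image(n); cv2.imwrite(f"pics/{n}1.png",s["pixels"][:,:,::-1])
    w=world(s); near=(np.hypot(w[...,0]-p[0],w[...,1]-p[1])<.07)&(w[...,2]>.09)&(s["depth"]>0)
    q=w[near]; print(n,near.sum(),np.sort(q[:,2])[:12].round(4)); 
    t=q[q[:,2]<np.sort(q[:,2])[0]+.03]; print(t.min(0).round(3),t.max(0).round(3))
E
```

```text
white ((465.29449462890625, -137.79812622070312), (74.4347152709961, 73.78125762939453), 71.27938079833984)
yaw 370
[0.46508472 0.03258192 0.18010708] 0.5504565947565708 0.022
scene 11018 [0.16   0.1609 0.1609 0.1609 0.1611 0.1611 0.1612 0.1612 0.1615 0.1616
 0.162  0.1622]
[0.427 0.017 0.16 ] [0.501 0.049 0.19 ]
top 9921 [0.2065 0.2068 0.2071 0.2086 0.2112 0.2134 0.2135 0.2135 0.2139 0.214
 0.2152 0.2154]
[0.498 0.022 0.207] [0.519 0.052 0.23 ]
```

View pics/scene1.png

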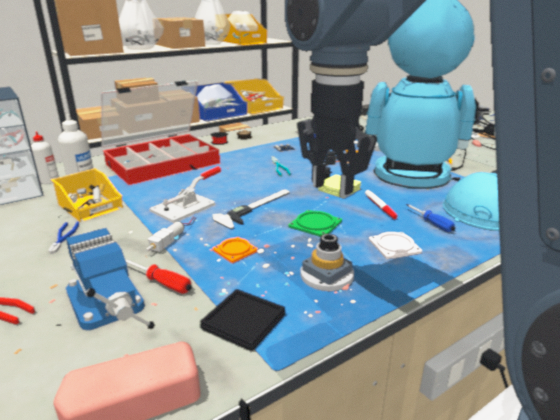

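The tips read z≈0.160 with the TCP at 0.180, so the overhang is about 20–22 mm. The gripper is centred over the stack at (335,165). The white nest is at (0.4653,-0.1378) with a 74 mm side, which checks out. Now the nut.

```bash
cat >> h.py <<'E'
SAFE=.19
def grab(r,xy,under,yaw,width,pre=.014,F=40):
    p=np.array([*xy,SAFE]); y=pick_yaw(r,p,yaw)
    r.set_gripper(min(1,(width+pre)/.085),F); r.move_to(p,quat(y))
    p[2]=under+.030; r.move_linear(p,vel=.08); f0=np.array(r.current_contact_force())
    r.set_gripper(0,F); print("grip",round(r.current_opening()*85,1),"mm F",r.current_finger_force(),"f",np.round(r.current_contact_force()-f0,1))
    p[2]+=.01; r.move_linear(p,vel=.05); p[2]=SAFE; r.move_linear(p,vel=.12)
    print("lifted",round(r.current_opening()*85,1),np.round(r.current_tool_pos(),4),r.current_contact_force(),round(r.current_t(),1)); return y
def place(r,xy,yaw,width,post=.014,gap=.001):
    p=np.array([*xy,SAFE]); y=pick_yaw(r,p,yaw); r.move_to(p,quat(y))
    p[2]=.05; r.move_linear(p,vel=.12); p[2]=.038+gap; r.move_linear(p,vel=.03)
    print("down",r.current_contact_force(),round(r.current_opening()*85,1))
    r.set_gripper(min(1,(width+post)/.085)); r.sleep(.3)
    p[2]=SAFE; r.move_linear(p,vel=.12); print("t",round(r.current_t(),1))
def snap(optics,n):
    d=optics.get_image("top"); cv2.imwrite(f"pics/{n}.png",d["pixels"][:,:,::-1]); return d
def layer(d,c,R,lo,hi):
    W=world(d); p=W[(np.hypot(W[...,0]-c[0],W[...,1]-c[1])<R)&(W[...,2]>lo)&(W[...,2]<hi)&(d["depth"]>0)]
    rc=cv2.minAreaRect((p[:,:2]*1000).astype(np.float32))
    print("layer",len(p),"mean",p.mean(0).round(4),"rect",np.round(rc[0],1),np.round(rc[1],1),round(rc[2],1),"z",np.percentile(p[:,2],[10,50,90]).round(4))
E
python3 - <<'E'
from h import *
from cell import r,optics
grab(r,(.465,.032),.060,10,.030)
E
```

```text
grip 27.5 mm F 38.871086686849594 f [-1.   0.2  6.8]
lifted 27.5 [0.4646 0.032  0.1893] [ 0.34698264 -0.1985824  -0.66188972] 6.2
```

```bash
python3 - <<'E'
from h import *
from cell import r,optics
place(r,(.6267,.1243),10,.030)
p=r.current_tool_pos(); r.move_to([.60,-.22,.22],quat(pick_yaw(r,[.6,-.22,.22],0)))
d=snap(optics,"t2"); cv2.imwrite("pics/t2c.png",cv2.resize(d["pixels"][160:300,170:370,::-1],None,fx=4,fy=4))
layer(d,(.627,.1243),.022,.018,.03)
layer(d,(.465,.032),.04,.054,.066); layer(d,(.465,.032),.04,.054,.09);layer(d,(.465,.032),.05,.024,.033)
E
```

```text
down [-0.75169047 -0.79818707  0.88349673] 27.4
t 10.8
layer 71 mean [0.6262 0.1245 0.0235] rect [626.4 123.9] [28.2 27. ] 44.4 z [0.0218 0.0233 0.0258]
layer 244 mean [0.4645 0.032  0.0598] rect [464.6  32.1] [41.1 40.6] 22.9 z [0.0573 0.0595 0.0628]
layer 244 mean [0.4645 0.032  0.0598] rect [464.6  32.1] [41.1 40.6] 22.9 z [0.0573 0.0595 0.0628]
layer 343 mean [0.4632 0.0353 0.0295] rect [463.7  34. ] [64.1 63.8] 8.6 z [0.0273 0.0295 0.0316]
```

View pics/t2c.png

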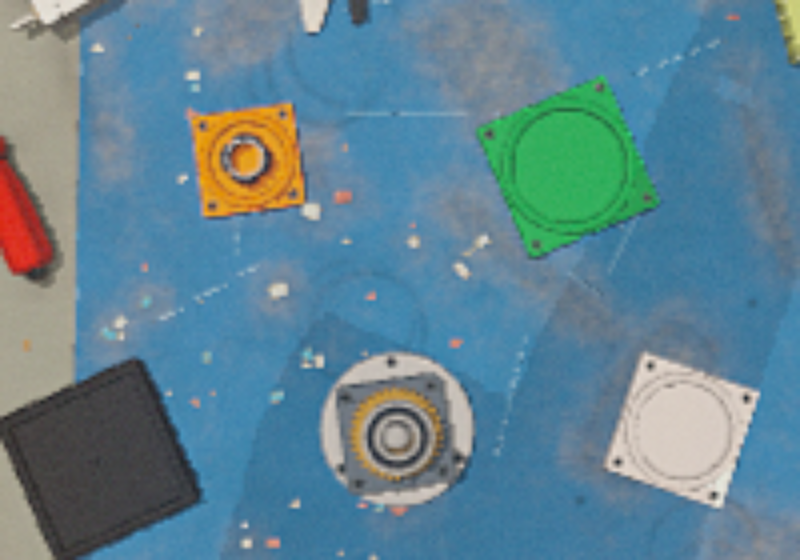

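The nut lies in the orange nest at crop pixel (245,158), with its top at 23.5 mm against the expected 24 mm, and centred. The bearing is now on top of the stack at (398,437). Next the bearing.

```bash
python3 - <<'E'
from h import *
from cell import r,optics
grab(r,(.4645,.032),.044,10,.042)
if r.current_opening()*85<35: raise SystemExit("bad grip")
place(r,(.4653,-.1378),10,.042)
r.move_to([.60,-.22,.22],quat(pick_yaw(r,[.6,-.22,.22],0)))
d=snap(optics,"t3"); cv2.imwrite("pics/t3c.png",cv2.resize(d["pixels"][160:300,170:370,::-1],None,fx=4,fy=4))
layer(d,(.4653,-.1378),.027,.019,.03)
layer(d,(.465,.032),.04,.038,.05);layer(d,(.465,.032),.05,.024,.033)
E
```

```text
grip 39.3 mm F 39.02707317844033 f [-2.8 -0.   7.4]
lifted 39.4 [0.4641 0.032  0.1893] [-0.52279961  0.16990547 -0.33593429] 16.9
down [-0.57322676  0.61072233  1.42315597] 39.6
t 21.4
layer 201 mean [ 0.4653 -0.1371  0.0231] rect [ 465.7 -136.7] [40.4 40.2] 90.0 z [0.021  0.0231 0.0252]
layer 333 mean [0.4653 0.0329 0.0436] rect [465.4  32.6] [51.7 49.7] 63.9 z [0.0416 0.0436 0.0456]
layer 344 mean [0.4627 0.0355 0.0296] rect [463.7  34. ] [64.1 63.9] 8.5 z [0.0275 0.0296 0.0317]
```

View pics/t3c.png

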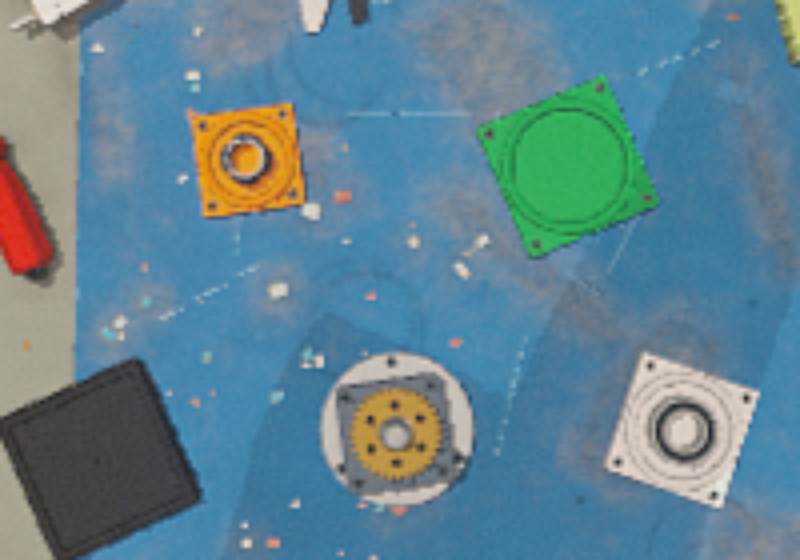

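The bearing lies in the white nest at (685,432), with its top at 23 mm and centred. The gear is next, at (396,434). It is thinner, so I grip 2 mm lower.

```bash
python3 - <<'E'
from h import *
from cell import r,optics
grab(r,(.4652,.0325),.042,10,.054)
if r.current_opening()*85<46: raise SystemExit("bad grip")
place(r,(.624,-.069),10,.054,gap=-.001)
r.move_to([.62,.10,.25],quat(pick_yaw(r,[.62,.1,.25],0)))
d=snap(optics,"t4"); cv2.imwrite("pics/t4c.png",cv2.resize(d["pixels"][160:300,170:370,::-1],None,fx=4,fy=4))
layer(d,(.624,-.069),.033,.017,.03)
layer(d,(.464,.034),.05,.024,.036)
E
```

```text
grip 11.6 mm F 38.976725935935974 f [-1.8 -0.3  5. ]
lifted 0.0 [0.4648 0.0325 0.1894] [-0.23393787  0.15462555 -1.12653717] 27.1bad grip
```

That was my error. I passed the gear's height as 42 mm instead of 28 mm (its underside is at 30 mm), so the jaws closed on the post above the gear. I check that nothing moved and retry.

```bash
python3 - <<'E'
from h import *
from cell import r,optics
r.move_to([.60,-.22,.22],quat(pick_yaw(r,[.6,-.22,.22],0)))
d=snap(optics,"t4a"); layer(d,(.465,.032),.04,.038,.05);layer(d,(.465,.032),.05,.024,.033)
grab(r,(.4652,.0325),.028,10,.054)
if r.current_opening()*85<46: raise SystemExit("bad grip")
place(r,(.624,-.069),10,.054,gap=-.001)
r.move_to([.62,.10,.25],quat(pick_yaw(r,[.62,.1,.25],0)))
d=snap(optics,"t4"); cv2.imwrite("pics/t4c.png",cv2.resize(d["pixels"][160:300,170:370,::-1],None,fx=4,fy=4))
layer(d,(.624,-.069),.033,.017,.03)
layer(d,(.464,.034),.05,.024,.036)
E
```

```text
layer 332 mean [0.4653 0.0329 0.0435] rect [465.4  32.5] [51.8 49.6] 63.9 z [0.0412 0.0435 0.0457]
layer 345 mean [0.4631 0.0355 0.0295] rect [463.7  33.9] [64.  63.8] 8.3 z [0.0275 0.0296 0.0317]
grip 50.5 mm F 39.21159295365214 f [-4.1 -0.  11.7]
lifted 50.5 [0.4648 0.0325 0.1893] [-0.45234361 -0.05325037 -1.77208369] 33.7
down [-2.21325813 -0.18946962  4.32201661] 50.6
t 38.4
layer 309 mean [ 0.6238 -0.0681  0.0215] rect [623.1 -67.9] [51.5 51.4] 62.8 z [0.0194 0.0216 0.0237]
layer 313 mean [0.4656 0.0158 0.0296] rect [466.4  16.1] [64.7 29.5] 5.3 z [0.0276 0.0296 0.0316]
```

View pics/t4c.png

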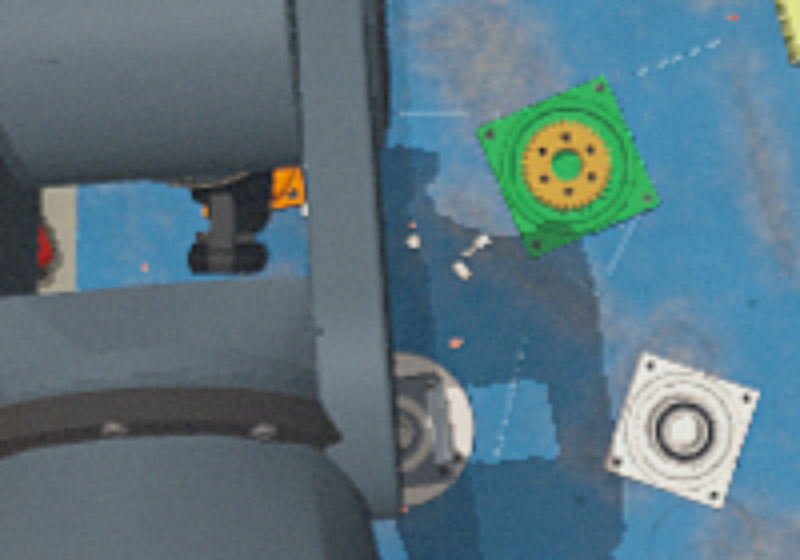

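The gear lies flat in the green nest at (567,165), with its top at 21.6 mm. Last is the housing: I re-measure it, then grip along its sides and turn it to the nest's 24.7°.

```bash
python3 - <<'E'
from h import *
from cell import r,optics
r.move_to([.60,-.22,.22],quat(pick_yaw(r,[.6,-.22,.22],0)))
d=snap(optics,"t5a"); layer(d,(.464,.034),.05,.024,.034)
W=world(d);p=W[(np.hypot(W[...,0]-.464,W[...,1]-.034)<.05)&(W[...,2]>.024)&(W[...,2]<.034)]
c,s,a=cv2.minAreaRect((p[:,:2]*1000).astype(np.float32)); a=a if a<45 else a-90
if abs(a-8.4)>4 or min(s)<60: raise SystemExit("check")
grab(r,np.array(c)/1000,.012,a,.064,F=50)
if r.current_opening()*85<55: raise SystemExit("bad grip")
place(r,(.446,.2113),24.7,.064)
r.move_to([.60,-.22,.22],quat(pick_yaw(r,[.6,-.22,.22],0)))
d=snap(optics,"t5"); cv2.imwrite("pics/t5c.png",cv2.resize(d["pixels"][120:320,150:400,::-1],None,fx=3,fy=3))
layer(d,(.446,.2113),.05,.021,.036)
layer(d,(.627,.1243),.022,.018,.03);layer(d,(.4653,-.1378),.027,.019,.03);layer(d,(.624,-.069),.033,.017,.03)
E
```

```text
layer 675 mean [0.4637 0.0341 0.0296] rect [463.8  34. ] [64.  63.8] 8.6 z [0.0276 0.0297 0.0317]
grip 61.3 mm F 51.49428427219391 f [-2.4  0.9 11.2]
lifted 61.2 [0.4634 0.034  0.1894] [ 0.27077691 -0.21628155 -1.42398266] 45.8
down [-1.38502725 -0.50873808  1.06162113] 61.4
t 50.4
layer 681 mean [0.4458 0.2108 0.0255] rect [445.7 211.2] [63.8 64.5] 24.8 z [0.0234 0.0255 0.0276]
layer 69 mean [0.6261 0.1243 0.0233] rect [626.6 124.1] [28.8 27. ] 45.2 z [0.0209 0.0234 0.0253]
layer 198 mean [ 0.4654 -0.1369  0.0232] rect [ 465.7 -136.8] [40.2 40.4] 87.8 z [0.0211 0.0231 0.0254]
layer 313 mean [ 0.6237 -0.0682  0.0216] rect [623.3 -68.1] [52.9 50.2] 1.2 z [0.0194 0.0218 0.0237]
```

View pics/t5c.png

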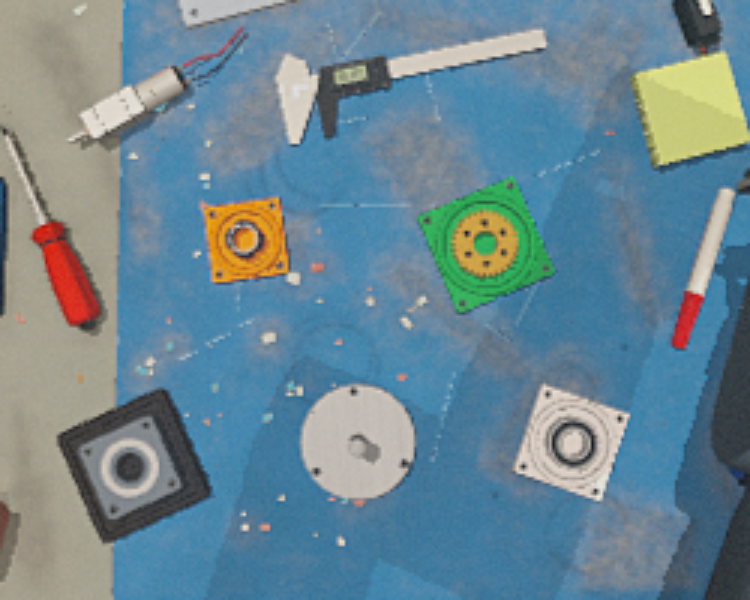

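All four parts lie flat and centred in their nests: nut (244,240), gear (486,243), bearing (571,440), housing (132,466). The arbor is bare at (358,443) and the caliper is undisturbed.

```bash
python3 -c "
from cell import r
print(r.hand_in())"
```

```text
the job is handed in; nothing more can be done
None
```

I stripped the stack and handed in the job: nut, bearing, gear and housing each lie flat in their own nests and the caliper was not disturbed, though one gear grasp was set too high, closed on the post and had to be repeated; the hand-in call returned no verdict.

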